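# Tip the covered parts dish, then open it

## Robot

A 6-joint arm with a two-finger parallel gripper is mounted at the origin on a cart in front of the work surface, level with it; the furniture and walls round the work are solid. World frame = base frame: x ahead of the robot, y to its left, z up, the work surface at z = 0. Lengths are in m, angles in rad, forces in N, time in s.
With the tool pointing down it reaches from about 0.35 to 0.95 m from the base axis. Payload 17.4 kg.
Tool frame: the origin (TCP) lies between the finger pads; the fingertips stand 11 mm ahead of it and the grasp point (between the pads) lies 8 mm behind it; z points along the fingers, y is the line along which they close (so a half turn about z gives the same grasp; the last joint's range is limited). The gripper opens to 93 mm and grips with 3 to 60 N. Pads are 15 mm wide; open, the fingers measure 128 mm over their backs; the gripper's body (75 mm by 188 mm) begins 65 mm behind the grasp point.
Start: joints at [1.124, 0.116, 1.442, -0, 1.584, -0.038], TCP at [0.268, 0.619, 0.23] pointing down, gripper open.
Joint ranges: [-2.83, 2.83], [-0.83, 2.19], [0.07, 2.5], [-1.14, 4.28], [0.01, 3], [-2.97, 2.97]. Speed limits (rad/s): [1.89, 1.89, 2.22, 3.14, 3.14, 3.14].

## Interface

Orientations are given as a rotation vector (axis times angle).
In Python, from station import bot, jaws, kin, readout, snapshot, workorder gives the robot as it stands. Calls block until the motion is done:
- bot.move_to(position, orientation): joint-space move of the TCP to a pose.
- bot.line_to(position, rot=None, velocity=0.15, threshold=None): straight line of the TCP; rot=None keeps the orientation; velocity is the mean speed in m/s. With threshold (N) it stops when the force on the tool has changed by that much, and returns True; else False.
- bot.set_joints(angles): joint-space move.
- jaws.command_gripper(opening, strength=None): finger opening in m; strength is the grip in N (None keeps the last); returns when the fingers have stopped.
- bot.dwell(seconds).
- kin.solve_ik(position, orientation): joint angles nearest the present ones, or None.
- readout.sense(): the state.
- snapshot(name): name is "scene" or "top"; returns a dict with "color" (480x640x3 uint8, red, green, blue), "depth" (480x640 float32, m along the optical axis (not along the pixel's ray), 0 where there is no reading), "K" (3x3 intrinsics, pixels), "cam_to_world" (4x4, takes a point from camera to world coordinates). Camera axes: x right, y down, z forward; pixel columns grow to the right and rows downward; lengths in m; the calibration is good to about 2 mm. A picture is of the moment at which its call begins.
A pose or a line that the arm cannot do raises bot.Unreachable and nothing moves.
- workorder.job_done(): hands the job in; it is judged then, once.
The state is a dict: "time": time; "qpos": joint angles; "qd": joint speeds; "joint_efforts": joint torques, N m; "tcp_pos": TCP position; "ee_rot": TCP orientation; "wrist_force": force on the tool from outside, world axes, zero at the start; "torque": the same for the moment, N m; "opening": finger opening in m; "gripper_force": force on a finger pad.
Only numpy, scipy, OpenCV 4.12 (cv2) and the standard library are available. Lean on these libraries where they do the work, as an engineer would, in place of code of your own. Each camera call takes 0.05 s, during which the arm holds its last target. There are 200 camera calls.

## Task

Pick up the covered parts dish, keeping its loose lid on, and tip it so that all three coaxial adapters inside slide past the scored line to the end with the cut corners. Stand it level on the dark mat, still closed, and let go; then lift the lid off by its knob and lay it flat, knob up, on the bare bench away from the dish, with the adapters still gathered at that end. Set both down gently, never dropping them, and leave the other things where they lie.

Things in the scene. Friction and masses are not known exactly. Their poses are not given: they have to be found in the camera images.
- dish_center (a point): Centre, half-way up (15 mm over its underside), of the grey plastic dish: an open box 108 mm long (x), 56 wide (y), 30 high, walls and floor 4 mm. The -x end, turned roughly to the robot, has both corners cut at 45 degrees (12 mm); the +x end is square. z is up. A thin dark line is scored across the floor 4 mm to the -x side of this point; the adapters start on its +x side.
- lid_knob (a point): Centre of the upright cylindrical knob (18 mm diameter, 16 high) in the middle of the clear loose lid, a plate 104 x 52 x 3 mm with cut corners; the plate's top face is 8 mm below this point. A plug under the plate, 4 mm deep, sits in the dish with 2 mm play; nothing else holds it. With the lid on, this point is 26 mm above the dish's centre; with the lid flat on the bench, 15 mm above the bench.
- mat_top (a point): Centre of the top face of the fixed dark rubber mat, 124 mm (its x) by 90 mm (its y) and 2 mm thick, in front of the blue parts case (40 mm high; its raised lid behind stands 170 mm high: carry things over or round it; the vice is 60 mm high). The dish fits on it with its length along the mat's x, which points roughly away from the robot.
- part_1_center (a point): Centre of one of the three alike brass-coloured coaxial adapters inside the dish: 28 mm long (its y), 11 mm across, 10 mm high, 12 g, axis initially along the dish's length.
- part_2_center (a point): Centre of one of the three alike brass-coloured coaxial adapters inside the dish: 28 mm long (its y), 11 mm across, 10 mm high, 12 g, axis initially along the dish's length.
- part_3_center (a point): Centre of one of the three alike brass-coloured coaxial adapters inside the dish: 28 mm long (its y), 11 mm across, 10 mm high, 12 g, axis initially along the dish's length.
- spool: Bystander: black spool of solder standing on its flange, 54 mm diameter, 40 mm high; origin at the centre of its underside.
- driver: Bystander: screwdriver with red handle, 168 mm long (its y), 25 mm high; origin at the centre of its underside.
- pen: Bystander: marker pen, 135 mm long (its y), 18 mm high; origin at the centre of its underside.
- pad: Bystander: small black finned cylindrical attenuator, 58 mm long (its y), 20 mm high; origin at the centre of its underside.
- wrench: Bystander: small torque wrench with blue handle, 147 mm long (its y), 10 mm high; origin at the centre of its underside.
- dish: The same dish, about 0.1 kg; origin at the centre of its underside, same axes. Grip it from above across its 56 mm width, on the side walls at mid-length; the knob, whose top is 49 mm above the underside, then stands between the fingers. Its floor is smooth: the adapters begin to slide at a tilt of 13 to 20 degrees, slide well at 35, and slide back if the dish is jerked.
- lid: The same lid, about 0.03 kg; origin at the centre of its plug's underside (15 mm below the knob's centre), axes as the dish's when closed. The place where the dish stood at the start is free bench, large enough for the lid.
Not all that is in view belongs to the job. Leave any brown look-alike of the dish alone.

How it is judged:
On the way, in this order (a step that is already met when the one before it is completed fails the run):
1. with the lid on, the dish is tipped (more than 12 degrees) and all three adapters have slid past the scored line (angle between dish_center's own z axis and vertical above 0.2 rad and z of lid_knob in the frame of dish_center between 0.02 and 0.031 m and distance between lid_knob and dish_center below 0.034 m and x of part_1_center in the frame of dish_center between -0.052 and -0.004 m and z of part_1_center in the frame of dish_center between -0.014 and 0.008 m and y of part_1_center in the frame of dish_center between -0.026 and 0.026 m and x of part_2_center in the frame of dish_center between -0.052 and -0.004 m and z of part_2_center in the frame of dish_center between -0.014 and 0.008 m and y of part_2_center in the frame of dish_center between -0.026 and 0.026 m and x of part_3_center in the frame of dish_center between -0.052 and -0.004 m and z of part_3_center in the frame of dish_center between -0.014 and 0.008 m and y of part_3_center in the frame of dish_center between -0.026 and 0.026 m), for 0.1 s.
2. the dish stands level on the mat, lid still on, adapters still past the line, and is let go (horizontal distance between dish_center and mat_top below 0.028 m and height (world z) of dish_center below 0.021 m and angle between dish_center's own z axis and vertical below 0.06 rad and z of lid_knob in the frame of dish_center between 0.02 and 0.031 m and distance between lid_knob and dish_center below 0.034 m and x of part_1_center in the frame of dish_center between -0.052 and -0.004 m and z of part_1_center in the frame of dish_center between -0.014 and 0.008 m and y of part_1_center in the frame of dish_center between -0.026 and 0.026 m and x of part_2_center in the frame of dish_center between -0.052 and -0.004 m and z of part_2_center in the frame of dish_center between -0.014 and 0.008 m and y of part_2_center in the frame of dish_center between -0.026 and 0.026 m and x of part_3_center in the frame of dish_center between -0.052 and -0.004 m and z of part_3_center in the frame of dish_center between -0.014 and 0.008 m and y of part_3_center in the frame of dish_center between -0.026 and 0.026 m and contact force between the fingers and dish below 0.2 N), for 0.2 s.
At the end, for the whole second after the job is handed in: Dish level on the mat (centres within 28 mm), all three adapters inside with their centres past the scored line at the cut-corner end; lid flat, knob up, on the bench (tilt under 0.08 rad, knob centre under 20 mm high), over 75 mm from the dish (centres); both at rest (horizontal distance between dish_center and mat_top below 0.028 m and height (world z) of dish_center below 0.021 m and angle between dish_center's own z axis and vertical below 0.06 rad and x of part_1_center in the frame of dish_center between -0.052 and -0.004 m and z of part_1_center in the frame of dish_center between -0.014 and 0.008 m and y of part_1_center in the frame of dish_center between -0.026 and 0.026 m and x of part_2_center in the frame of dish_center between -0.052 and -0.004 m and z of part_2_center in the frame of dish_center between -0.014 and 0.008 m and y of part_2_center in the frame of dish_center between -0.026 and 0.026 m and x of part_3_center in the frame of dish_center between -0.052 and -0.004 m and z of part_3_center in the frame of dish_center between -0.014 and 0.008 m and y of part_3_center in the frame of dish_center between -0.026 and 0.026 m and height (world z) of lid_knob below 0.02 m and angle between lid_knob's own z axis and vertical below 0.08 rad and horizontal distance between lid_knob and dish_center above 0.075 m and linear speed of each of dish, lid below 0.02 m/s); the robot touches nothing.
It fails at once if the lid comes off while the dish is tipped (angle between dish_center's own z axis and vertical above 0.15 rad and distance between lid_knob and dish_center above 0.045 m).
It fails at once if the dish is dropped (moves faster than 0.6 m/s, not held) (linear speed of dish above 0.6 m/s and contact force between the fingers and dish below 0.2 N).
It fails at once if the lid is dropped (off the dish, moves faster than 0.6 m/s, not held) (linear speed of lid above 0.6 m/s and distance between lid_knob and dish_center above 0.06 m and contact force between the fingers and lid below 0.2 N).
It fails at once if a bystander is moved more than 20 mm (distance of any of spool, driver, pen, pad, wrench from where it was at the start of the episode above 0.02 m).
It also fails if it takes over 72 s, if anything falls off the work surface, if the arm or the gripper's body presses on something with over 40 N, if the wrist force passes 120 N, or if a joint passes its speed limit or range.

## Working session

There is one attempt and no reset: what is moved stays moved. The work goes in short steps, each a Python script; the robot and the scene stay as the last script left them, time stands still between calls to the robot, and variables do not carry over. Pictures are saved under pics/ and viewed, at most 10 in all, crops included, and the job is handed in when it is done.

```bash
ls; mkdir -p pics; python3 - <<'E'
from station import *
import cv2,numpy as np
for n in("scene","top"):
    s=snapshot(n); cv2.imwrite(f"pics/{n}0.png",s["color"][:,:,::-1]); np.savez(f"{n}0.npz",**s)
    print(n,s["K"].round(1).tolist(),s["cam_to_world"].round(3).tolist())
print(readout.sense())
E
```

```text
pics
scene [[621.7, 0.0, 322.0], [0.0, 621.7, 240.4], [0.0, 0.0, 1.0]] [[0.826, -0.42, 0.375, 0.094], [-0.563, -0.631, 0.534, -0.766], [0.012, -0.652, -0.758, 1.034], [0.0, 0.0, 0.0, 1.0]]
top [[517.9, 0.0, 323.6], [0.0, 517.9, 241.8], [0.0, 0.0, 1.0]] [[0.028, -0.987, 0.157, 0.392], [-1.0, -0.026, 0.015, -0.085], [-0.011, -0.158, -0.987, 1.28], [0.0, 0.0, 0.0, 1.0]]
{'time': 0.1, 'qpos': array([ 1.12420940e+00,  1.16370325e-01,  1.44219013e+00, -1.60974182e-05,
        1.58399035e+00, -3.77866538e-02]), 'qd': array([ 1.09548099e-03, -1.80049182e-03, -1.83396619e-03, -5.10688968e-04,
        1.05335059e-05, -9.43799988e-04]), 'joint_efforts': array([ 2.84308917e-03, -7.22887516e+01, -6.23867297e+01,  7.81053468e-02,
        2.27462605e-02, -6.28995872e-05]), 'tcp_pos': array([0.26824784, 0.61922088, 0.22902982]), 'ee_rot': array([-6.37636682e-01, -3.07598377e+00,  1.46710307e-03]), 'wrist_force': array([-0.01678655, -0.08738866,  0.02238309]), 'torque': array([-0.04596072, -0.03101428, -0.0102519 ]), 'gripper_force': 0.0, 'opening': 0.09304544570851923}
```

View pics/scene0.png

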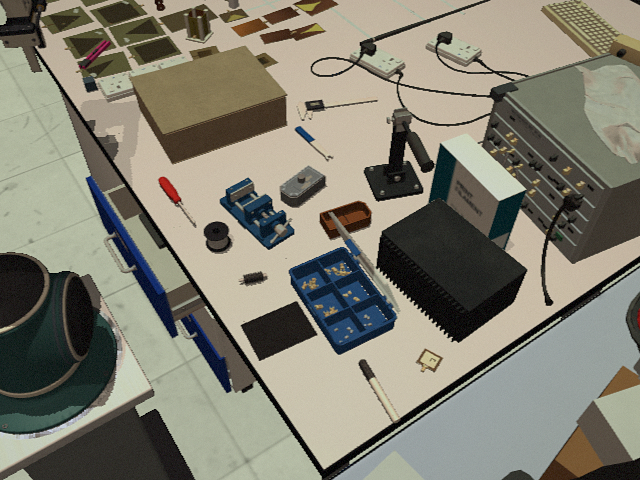

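View pics/top0.png

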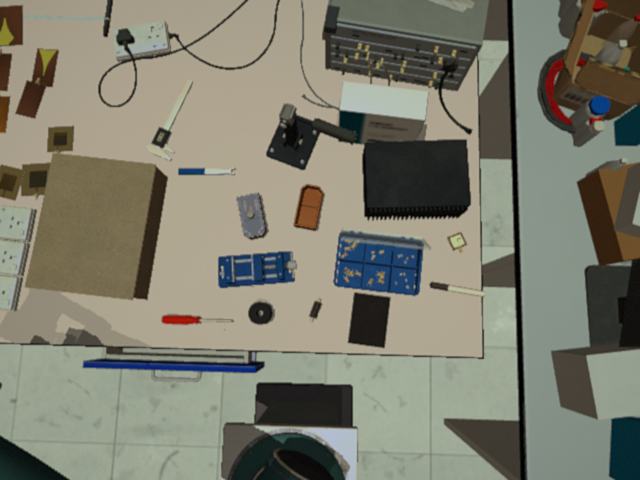

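The scene view shows the grey dish with a knobbed lid at (303,185), or (252,215) in top. The brown open dish at (345,215), or (309,207) in top, is the look-alike. The grey one fits the description. The dark mat is at (280,330), or (369,320) in top. Next I measure these and make an enlarged crop.

```bash
cat > h.py <<'E'
import numpy as np,cv2
def cloud(s):
    d=s["depth"];v,u=np.mgrid[:480,:640];K=s["K"]
    p=np.stack([(u-K[0,2])/K[0,0]*d,(v-K[1,2])/K[1,1]*d,d],-1)
    T=s["cam_to_world"];w=p@T[:3,:3].T+T[:3,3];w[d==0]=np.nan
    return w
def rect(xy):
    (c,wh,a)=cv2.minAreaRect((xy*1000).astype(np.float32))
    if wh[0]<wh[1]: wh=wh[::-1];a+=90
    a=(a+90)%180-90   # long axis angle, about world x
    return np.array(c)/1000,np.array(wh),a
E
python3 - <<'E'
from h import *
for n,bd,bm in(("scene",(270,155,335,210),(235,295,325,365)),("top",(230,185,275,245),(340,285,400,355))):
    s=dict(np.load(f"{n}0.npz"));w=cloud(s);c=s["color"].astype(int)
    def sub(b): return w[b[1]:b[3],b[0]:b[2]].reshape(-1,3),c[b[1]:b[3],b[0]:b[2]].reshape(-1,3)
    p,q=sub(bd); z=p[:,2]; 
    m=(z>.02)&(z<.037)&(abs(q[:,0]-q[:,2])<60); print(n,"dish",rect(p[m,:2]),m.sum(),np.nanmedian(z[m]))
    m=(z>.043)&(z<.056)&(abs(q[:,0]-q[:,2])<60);print("knob",p[m].mean(0),m.sum(),z[m].max())
    p,q=sub(bm); m=(q.max(1)<70)&(p[:,2]<.012);print("mat",rect(p[m,:2]),m.sum(),np.nanmedian(p[m,2]))
    b=bd; im=s["color"][b[1]-5:b[3]+45,b[0]-5:b[2]+50,::-1]
    cv2.imwrite(f"pics/{n}crop.png",cv2.resize(im,None,fx=5,fy=5,interpolation=cv2.INTER_CUBIC)[:600,:800])
    # bench occupancy near the dish
    p=w.reshape(-1,3);
    for x in np.arange(.80,.3,-.02):
        if n=="top": print("%.2f"%x,"".join("%2d "%min(99,(lambda k:np.nanmax(k) if k.size else 0)(p[(abs(p[:,0]-x)<.01)&(abs(p[:,1]-y)<.01),2])*1000) for y in np.arange(.3,-.32,-.02)))
E
```

```text
scene dish (array([0.6244942 , 0.10836771]), array([166.85684204,  61.89789963]), 12.21099853515625) 840 0.03243861356257749
knob [0.62921027 0.10628105 0.04914154] 56 0.055453602118488265
mat (array([ 0.4192355 , -0.17777737]), array([200.32859802, 107.37728882]), -9.37506103515625) 2637 0.002005782107558085
top dish (array([0.65431555, 0.11563551]), array([108.93165588,  56.64700317]), 13.328886032104492) 841 0.03326703746071025
knob [0.65363863 0.11478599 0.04934714] 43 0.054568874702394465
mat (array([ 0.40359625, -0.18114236]), array([170.73010254,  86.86476898]), -6.091064453125) 1760 0.0023432855650974416
0.80  7  7  6  5  6  7  6  5  7  5  6 14 14 18 16 23 18  9 99 99 99 99 99 99 99 99 99 99 99 99 99 
0.78 16 14 14 13 17 12 12  5  8  6  7  6  7  8 14 17 12  7  7  9  6 99  6 99 99 99 99 99 99 99 99 
0.76 18 15 15 12 15 12 10  8  8  7  7  5  6  6  8  6  6  7  7  6  8  5  8 99 99 99 99 99 99 99 99 
0.74  7  9  7  6  9  6  5  8  5  5  6  6  7  5  7 31 34 34 32  5  6  6  6 99 99 99 99 99 99 99 99 
0.72  6  6  7  6  6  7  7  6  7 27 28  6  8  6  6 34 28 31 34 10  5  6  8 99 99 99 9
[... 1293 characters left out ...]
0 43 39 
0.44  6  8  5  6  7  6  8  7  5  5 45 47 46  6  7  7  7 24 24  5  9  6  6  7  9  8  9  7  5  7  6 
0.42  5  7  6  8  6  7  6  7  5  5 46 44 45  5  6  5  5 23 23  7  6  6  9  8 12  7 10  6  6  4  6 
0.40 30 30 28 27 18 19 21 19  7  7 46 46 43  7  7  7  7 19 14  7  7  8  9  8  7  8  5 10  5  8  8 
0.38 25 30 25 21  5  5  5  7  7  6  6  6  7  6  7  5  9  7  5  4  6  7  9  8 11  8  7  7  5  6  4 
0.36  5  9  6  8  6  5  5  7  7  5  7  5  8  6  6  7  7  5  6  7  9  6  7  9  7  8  9  6  5  6  5 
0.34  8 10  5  8  8  5  7  6  6  5  6  5  6  6  7  7  5  5  7  5  6  6  6  7  6  8  6  6  6  5  5 
0.32  5  5  5  4  4  4  3  4  4  6  3  4  3  2  5  5  4  6  3  6  5  3  8  4  7  3  3  4  6  5  7
```

View pics/scenecrop.png

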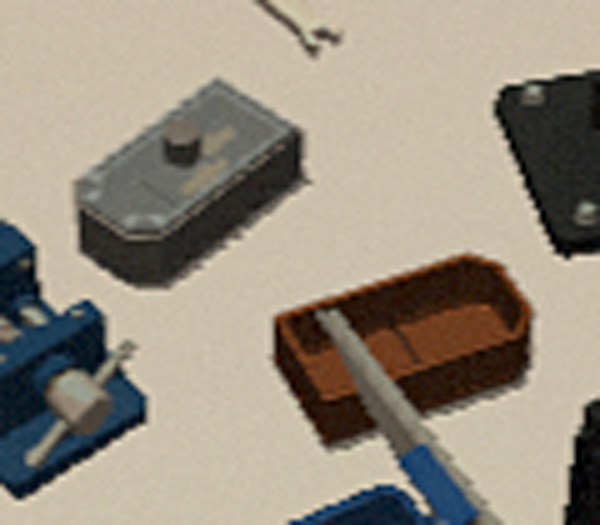

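The crop shows the grey dish with its clear lid and knob. Its cut corners are at lower left, facing the robot, and the brass adapters are beyond the scored line. The dish centre is (0.654, 0.115), yaw 13.3°, and its 109 x 57 mm size matches. Next I measure the mat and check that every planned pose is reachable.

```bash
cat >> h.py <<'E'
from scipy.spatial.transform import Rotation as R
def rot(yaw,tilt=0):   # dish axes -> tool: y along dish y, z down; tilt lowers the -x end
    D=R.from_euler("z",yaw,degrees=True)*R.from_euler("y",-tilt,degrees=True)
    return (D*R.from_matrix(np.diag([-1.,1,-1]))).as_rotvec()
E
python3 - <<'E'
from h import *
from station import *
for n,b in(("scene",(235,295,325,365)),("top",(340,285,400,355))):
    s=dict(np.load(f"{n}0.npz"));c=s["color"].astype(int);K=s["K"];T=s["cam_to_world"]
    m=np.zeros((480,640),np.uint8);m[b[1]:b[3],b[0]:b[2]]=(c.max(2)<70)[b[1]:b[3],b[0]:b[2]]
    m=cv2.morphologyEx(m,cv2.MORPH_OPEN,np.ones((9,9)))
    k,l,st,_=cv2.connectedComponentsWithStats(m);i=1+st[1:,4].argmax();v,u=np.where(l==i)
    r=np.stack([(u-K[0,2])/K[0,0],(v-K[1,2])/K[1,1],np.ones(len(u))],-1)@T[:3,:3].T
    p=T[:3,3]+r*((.002-T[2,3])/r[:,2])[:,None]
    print(n,len(u),rect(p[:,:2]),p.mean(0))
for nm,p,y,t in(("pick",(.654,.115,.016),13.3,0),("up",(.654,.115,.28),13.3,0),("tilt",(.6,.06,.3),13.3,38),("mid",(.404,-.18,.2),-6,0),("mid15",(.404,-.18,.25),-6,15),("place",(.404,-.18,.018),-6,0),("knob",(.404,-.18,.049),-6,0)):
    q=kin.solve_ik(p,rot(y,t));print(nm,None if q is None else np.round(q,2))
E
```

```text
scene 2364 (array([ 0.40556277, -0.18135722]), array([122.83687592,  89.29567719]), -6.449134826660156) [ 0.40405193 -0.18235287  0.002     ]
top 1747 (array([ 0.40699716, -0.18124907]), array([120.01551056,  86.07614136]), -6.079658508300781) [ 0.40673745 -0.18124746  0.002     ]
pick [ 0.14  0.23  1.67 -0.    1.24 -1.67]
up [ 0.14  0.08  1.4   0.    1.66 -1.67]
tilt [-0.02 -0.45  1.93  0.18  1.03 -1.86]
mid [-0.48 -0.4   1.95  0.    1.59 -1.94]
mid15 [-0.55 -0.59  2.01  0.11  1.48 -2.01]
place [-0.48 -0.27  2.16  0.    1.25 -1.94]
knob [-0.48 -0.3   2.13  0.    1.31 -1.94]
```

Both views put the mat at (0.406, -0.181), yaw -6.2°, at close to its full size. Picking up the dish now.

```bash
python3 - <<'E'
from h import *
from station import *
jaws.command_gripper(.082,30)
bot.move_to((.654,.115,.18),rot(13.3))
print(bot.line_to((.654,.115,.06),velocity=.12),bot.line_to((.654,.115,.017),velocity=.05,threshold=6))
jaws.command_gripper(.03,30)
s=readout.sense();print(s["time"],s["opening"],s["gripper_force"],s["tcp_pos"],s["wrist_force"])
bot.line_to((.654,.115,.05),velocity=.05)
s=readout.sense();print(s["time"],s["opening"],s["gripper_force"],s["tcp_pos"],s["wrist_force"])
i=snapshot("scene");np.savez("s1.npz",**i)
cv2.imwrite("pics/lift.png",cv2.resize(i["color"][100:260,200:400,::-1],None,fx=4,fy=3.75,interpolation=cv2.INTER_CUBIC))
E
```

```text
False False
5.525 0.05578362832899093 29.99154657125473 [0.65403182 0.1150311  0.01713871] [-0.75157379 -0.20851529  0.63489567]
6.3333 0.05557702578625095 29.99177724123001 [0.65383009 0.11495284 0.0497174 ] [-1.0458471   0.19090364 -1.69744598]
```

View pics/lift.png

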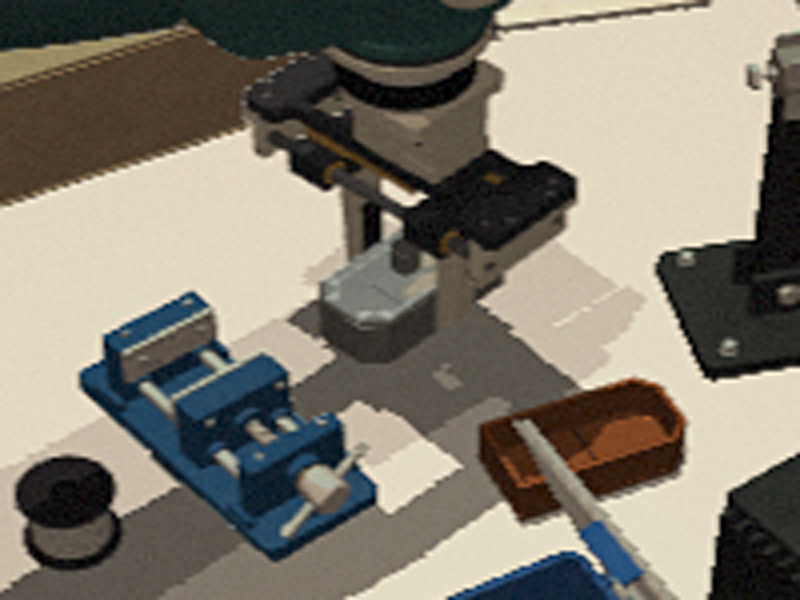

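The dish is held level at (380,300) in the crop, with the lid on and the adapters behind the knob. Next I raise and tip it.

```bash
python3 - <<'E'
from h import *
from station import *
bot.line_to((.654,.115,.2),velocity=.1)
bot.line_to((.6,.06,.3),rot(13.3,38),velocity=.05)
bot.dwell(1)
s=readout.sense();print(s["time"],s["opening"],s["gripper_force"],s["tcp_pos"],np.degrees(np.arccos(-R.from_rotvec(s["ee_rot"]).as_matrix()[2,2])))
i=snapshot("scene");np.savez("s2.npz",**i)
p=(np.array([.6,.06,.3,1])@np.linalg.inv(i["cam_to_world"]).T)[:3];u,v=(i["K"]@p/p[2])[:2].astype(int);print(u,v)
cv2.imwrite("pics/tip.png",cv2.resize(i["color"][v-60:v+60,u-80:u+80,::-1],None,fx=5,fy=5,interpolation=cv2.INTER_CUBIC))
E
```

```text
11.7083 0.05568682399495731 29.991772770881653 [0.60000287 0.06000957 0.30001424] 38.00024785990516
292 106
```

View pics/tip.png

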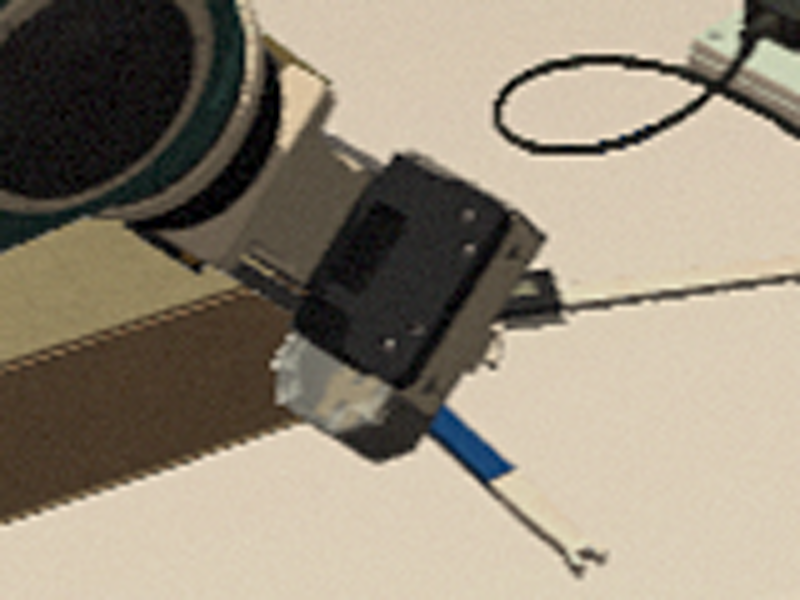

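The brass parts now show at the cut-corner end, around (345,390). I carry the dish still tipped, level it over the mat and look again.

```bash
python3 - <<'E'
from h import *
from station import *
bot.line_to((.406,-.181,.24),rot(-6.2,28),velocity=.09)
bot.line_to((.406,-.181,.11),rot(-6.2,0),velocity=.05)
s=readout.sense();print(s["time"],s["opening"],s["gripper_force"],s["tcp_pos"],s["wrist_force"])
i=snapshot("scene")
p=(np.array([.38,-.181,.12,1])@np.linalg.inv(i["cam_to_world"]).T)[:3];u,v=(i["K"]@p/p[2])[:2].astype(int);print(u,v)
cv2.imwrite("pics/over.png",cv2.resize(i["color"][v-60:v+60,u-80:u+80,::-1],None,fx=5,fy=5,interpolation=cv2.INTER_CUBIC))
E
```

```text
18.1583 0.05536376404835473 29.991613626480103 [ 0.40603446 -0.18103041  0.11019161] [-0.10152771  0.21004394 -1.83900974]
263 300
```

View pics/over.png

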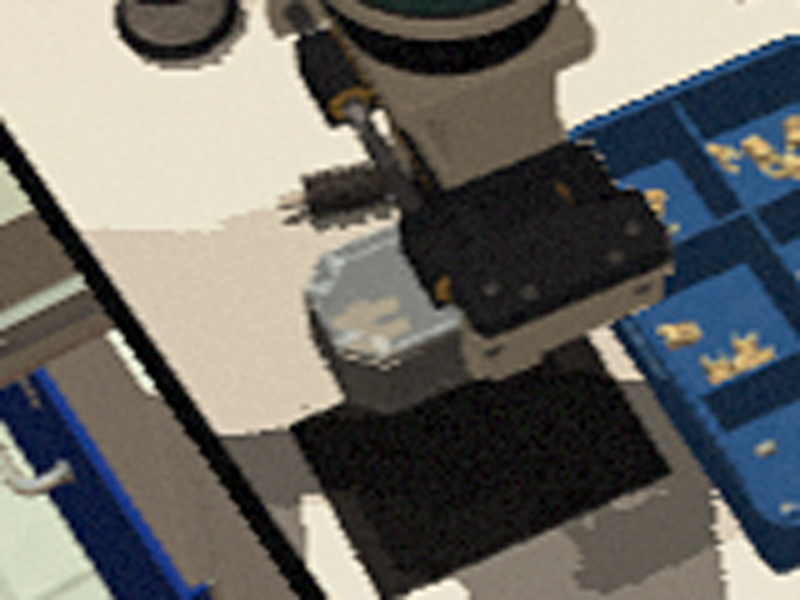

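Brass shows at the cut end, (370,325), but I can't count the pieces, so I enlarge it before placing.

```bash
python3 - <<'E'
from h import *
from station import *
o=[]
for n in("scene","top"):
    i=snapshot(n);im=np.mean([i["color"]]+[snapshot(n)["color"] for _ in range(5)],0)
    p=(np.array([.37,-.175,.12,1])@np.linalg.inv(i["cam_to_world"]).T)[:3];u,v=(i["K"]@p/p[2])[:2].astype(int);print(u,v)
    o.append(cv2.resize(im[v-25:v+25,u-25:u+25,::-1],(400,400),interpolation=cv2.INTER_CUBIC))
cv2.imwrite("pics/zoom.png",np.clip(np.hstack(o)*1.4,0,255))
E
```

```text
256 300
369 335[ WARN:0@5.371] global loadsave.cpp:1063 imwrite_ Unsupported depth image for selected encoder is fallbacked to CV_8U.
```

View pics/zoom.png

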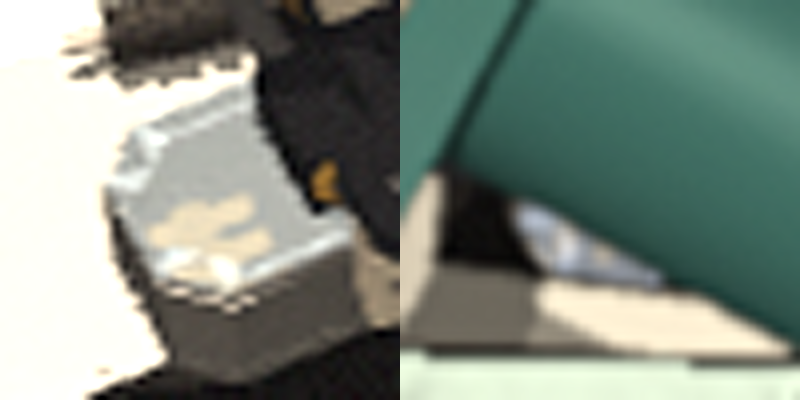

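Two adapters show clearly at the cut end. The third would be hidden behind the near wall or the gripper. Placing the dish and letting go gives a clear view, and I can still regrip and tip again if needed.

```bash
python3 - <<'E'
from h import *
from station import *
bot.line_to((.406,-.181,.03),velocity=.06)
print(bot.line_to((.406,-.181,.0192),velocity=.02,threshold=8))
s=readout.sense();print(s["time"],s["tcp_pos"],s["wrist_force"])
jaws.command_gripper(.08);bot.dwell(.3)
bot.line_to((.406,-.181,.15),velocity=.1)
bot.move_to((.50,.10,.25),rot(13.3))
o=[]
for n in("scene","top"):
    i=snapshot(n);np.savez(n+"3.npz",**i);im=np.mean([i["color"]]+[snapshot(n)["color"] for _ in range(3)],0)
    p=(np.array([.406,-.181,.03,1])@np.linalg.inv(i["cam_to_world"]).T)[:3];u,v=(i["K"]@p/p[2])[:2].astype(int);print(u,v)
    o.append(cv2.resize(im[v-40:v+40,u-30:u+30,::-1],(400,533),interpolation=cv2.INTER_CUBIC))
    w=cloud(i)[v-50:v+50,u-50:u+50].reshape(-1,3);m=(w[:,2]>.024)&(w[:,2]<.038)&(abs(w[:,0]-.4)<.063)&(w[:,0]<.468)
    print(n,rect(w[m,:2]),np.nanmean(w[(w[:,2]>.045)&(w[:,2]<.056)&(abs(w[:,0]-.406)<.03)&(abs(w[:,1]+.181)<.03)],0))
cv2.imwrite("pics/placed.png",np.clip(np.hstack(o)*1.3,0,255).astype(np.uint8));print(readout.sense()["time"])
E
```

```text
True
20.8417 [ 0.4058945  -0.18092641  0.01907605] [ 0.01881428 -0.49350758  4.41377948]
277 321
scene (array([ 0.40964151, -0.13212122]), array([156.79608154, 109.42098999]), 84.04534912109375) [ 0.40184696 -0.18081287  0.04990682]
369 319
top (array([ 0.40577142, -0.17956238]), array([107.50071716,  56.26185226]), -6.191108703613281) [ 0.40344896 -0.17926396  0.05082045]
24.825
```

View pics/placed.png

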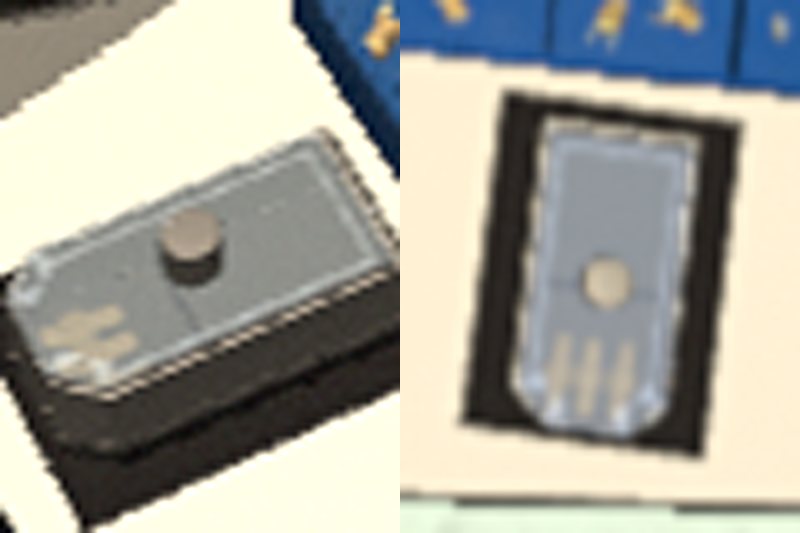

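The top view shows all three adapters side by side past the scored line (y≈285), at the cut end near (590,375). The dish is on the mat and the lid is on. Its knob is at (607,282), which gives (0.4035, -0.1795). Now the lid.

```bash
python3 - <<'E'
from h import *
from station import *
k=(.4035,-.1797);r=rot(-6.2)
bot.move_to((*k,.16),r);jaws.command_gripper(.05,10)
bot.line_to((*k,.075),velocity=.08)
print(bot.line_to((*k,.0485),velocity=.03,threshold=4))
jaws.command_gripper(.005,10);s=readout.sense();print(s["time"],s["opening"],s["gripper_force"],s["tcp_pos"],s["wrist_force"])
z=s["tcp_pos"][2]
bot.line_to((*k,z+.02),velocity=.03);bot.line_to((*k,.24),velocity=.1)
s=readout.sense();print(s["time"],s["opening"],s["gripper_force"],s["tcp_pos"])
bot.line_to((.654,.115,.22),rot(13.3),velocity=.12)
bot.line_to((.654,.115,.05),velocity=.1)
print(bot.line_to((.654,.115,z-.028),velocity=.02,threshold=3))
s=readout.sense();print(s["time"],s["opening"],s["gripper_force"],s["tcp_pos"],s["wrist_force"])
E
```

```text
False
29.5667 0.017496390007605087 9.999981075525284 [ 0.40353907 -0.17972665  0.04854432] [-0.99213836 -0.33430851 -0.50799905]
32.25 0.017599816184874214 10.000026673078537 [ 0.40339173 -0.17963717  0.23950814]
False
39.1 0.0177654569128361 9.999994039535522 [0.6540603  0.11500185 0.02066779] [-0.16811133  0.27370442 -0.54997842]
```

```bash
python3 - <<'E'
from h import *
from station import *
print(bot.line_to((.654,.115,.0185),velocity=.008,threshold=2))
s=readout.sense();print(s["time"],s["tcp_pos"],s["wrist_force"])
jaws.command_gripper(.045);bot.dwell(.3)
bot.line_to((.654,.115,.12),velocity=.08)
bot.move_to((.45,.35,.3),rot(13.3))
o=[]
for n in("scene","top"):
    i=snapshot(n)
    for c in((.406,-.181,.03),(.654,.115,.01)):
        p=(np.array([*c,1])@np.linalg.inv(i["cam_to_world"]).T)[:3];u,v=(i["K"]@p/p[2])[:2].astype(int)
        o.append(cv2.resize(i["color"][v-38:v+38,u-38:u+38,::-1],(300,300),interpolation=cv2.INTER_CUBIC))
        if n=="top":
            w=cloud(i)[v-50:v+50,u-50:u+50].reshape(-1,3);m=(np.hypot(*(w[:,:2]-c[:2]).T)<.02)
            print(c,[np.nanpercentile(w[m,2],q).round(4) for q in(5,50,98)])
cv2.imwrite("pics/end.png",np.vstack([np.hstack(o[:2]),np.hstack(o[2:])]));print(readout.sense()["time"])
E
```

```text
True
39.3083 [0.65409992 0.11500986 0.02045525] [-0.59201169  0.30118968  4.41235281]
(0.406, -0.181, 0.03) [np.float64(0.0029), np.float64(0.0068), np.float64(0.0119)]
(0.654, 0.115, 0.01) [np.float64(0.0039), np.float64(0.0092), np.float64(0.0266)]
43.1167
```

View pics/end.png

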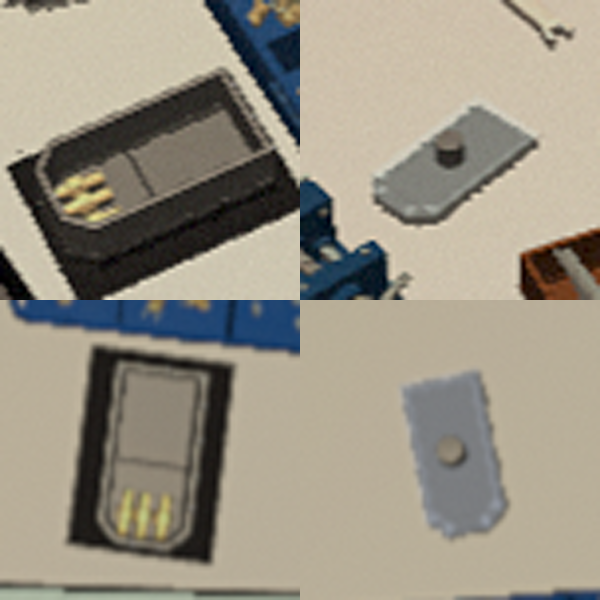

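The open dish is on the mat with all three adapters at the cut end, near (145,515). The lid lies flat and knob up on the bench, with its knob at (450,450). I'm handing the job in.

```bash
python3 -c "
from station import *
print(workorder.job_done())"
```

```text
the job is handed in; nothing more can be done
None
```

I handed the job in at about 43 s, with no verdict returned: the dish stands level on the mat with all three adapters at the cut-corner end, and the lid lies flat, knob up, on the bench where the dish started.

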